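Tip a tote of caps into the cap feeder

TASK

Fill the cap feeder: carry the tote of caps by its handle to the feeder and lower its axle into the two open slots of the cradle, open side towards the hopper, until both ends lie fully home, with all the caps still in the tote. Then tip it forward about its axle so that all four caps go into the hopper, and leave the tote tipped on its stop, axle still home in both slots. Leave the other things on the table where they are.

Things in the scene. Friction and masses are not known exactly. Their poses are not given: they have to be found in the camera images.
- tote_center (a point): Aluminium tote, an open tray 130 mm long (x), 144 mm wide (y), 125 mm high with its handle, 0.36 kg empty, with four caps standing in it. Point: its middle, 62.5 mm above its underside. Axes: +x to its closed rear wall (60 mm high), -x is the open pouring side without a wall, z up. Side walls 50 mm high, 4 mm thick; the floor's upper face is 18 mm above the underside.
- tote_handle (a point): Centre of the tote's handle, a fixed flat black cross-bar 10 mm thick (tote x), 24 mm high (z), 136 mm long (y) between its brackets; pinch it across the 10 mm from above. It lies 5 mm behind (+x) and 50.5 mm above point tote_center, and 15 mm behind and 105 mm above the axle line. Axes as the tote's.
- axle_left (a point): Left (+y) end of the tote's axle, a steel rod 10 mm thick, 194 mm long across under the tray floor, fixed to it, 25 mm sticking out each side; 10 mm to the pouring side (-x) of the tote's middle, 8 mm above the underside. On its axle the tote topples forward (pouring side down) by itself once tipped past about 40 degrees, and backwards if let go level.
- axle_right (a point): Right (-y) end of the same axle.
- feeder: Cap feeder, fixed: a steel hopper with a tipping cradle at its rear. Origin: on the table below the middle of the line where the axle will lie. Axes: z up, y along that line, -x towards the hopper. The seated tote has its pouring side to -x, turns freely on its axle, and tipped forward comes to rest by itself on a cross-bar of the cradle at about 70 degrees and stays.
- feeder_slots (a point): Middle of the axle line between the cradle's two slots, at its LOWEST setting, 160 mm above the table. The cradle is clamped at an unknown height: the seated axle's centre is 0 to 20 mm above this point; find it by touch. Cheek plates 8 mm thick at y = +-86 mm, each with a slot 15 mm wide at x = 0, flared to 35 mm or more; the plates end 35 mm above the seated axle's centre.
- feeder_hopper (a point): Middle of the hopper's mouth, 70 mm to -x of the feeder's origin, 88 mm above the table. The hopper is open above: inside 176 mm (x) by 148 mm (y); front wall 110 mm, sides 88 mm, rear 84 mm high above the table; its floor slopes down to the front (-x).
- cap0_center (a point): White plastic jar cap, a stout disc 56 mm across and 34 mm high, 40 g, one of four alike; the point is its centre.
- cap1_center (a point): White plastic jar cap, a stout disc 56 mm across and 34 mm high, 40 g, one of four alike; the point is its centre.
- cap2_center (a point): White plastic jar cap, a stout disc 56 mm across and 34 mm high, 40 g, one of four alike; the point is its centre.
- cap3_center (a point): White plastic jar cap, a stout disc 56 mm across and 34 mm high, 40 g, one of four alike; the point is its centre.
- cup: Bystander: open white plastic yoghurt cup, 72 mm across, 80 mm high. Origin on its underside. Not to be disturbed.
- jar: Bystander: squat jar with a white lid and a paper band, 72 mm across, 85 mm high. Origin on its underside. Not to be disturbed.
- tkey: Bystander: T-handled hex key lying flat, 90 mm handle, 110 mm shaft. Origin on its underside. Not to be disturbed.
- label_roll: Bystander: roll of blank labels standing on its flat side, 140 mm across, 75 mm high. Origin on its underside. Not to be disturbed.
- brush: Bystander: hand brush lying flat. Origin on its underside. Not to be disturbed.
- spray: Bystander: clear bottle with a black cap, 60 mm across, 170 mm high. Origin on its underside. Not to be disturbed.
- wrench: Bystander: steel wrench lying flat. Origin on its underside. Not to be disturbed.

How it is judged (in metres and radians):
On the way, in this order (a step that is already met when the one before it is completed fails the run):
1. the tote's axle lies in both slots, its weight on the cradle, the tote held level within 14 degrees and all caps still in it (x of axle_left in the frame of feeder between -0.0035 and 0.0035 m and z of axle_left in the frame of feeder between 0.15 and 0.19 m and y of axle_left in the frame of feeder between 0.086 and 0.11 m and x of axle_right in the frame of feeder between -0.0035 and 0.0035 m and z of axle_right in the frame of feeder between 0.15 and 0.19 m and y of axle_right in the frame of feeder between -0.11 and -0.086 m and angle between tote_center's own y axis and vertical between 1.5208 and 1.6208 rad and angle between tote_center's own z axis and vertical below 0.25 rad and contact force between tote and feeder above 2 N and x of cap0_center in the frame of tote_center between -0.066 and 0.066 m and y of cap0_center in the frame of tote_center between -0.072 and 0.072 m and z of cap0_center in the frame of tote_center between -0.05 and 0.03 m and x of cap1_center in the frame of tote_center between -0.066 and 0.066 m and y of cap1_center in the frame of tote_center between -0.072 and 0.072 m and z of cap1_center in the frame of tote_center between -0.05 and 0.03 m and x of cap2_center in the frame of tote_center between -0.066 and 0.066 m and y of cap2_center in the frame of tote_center between -0.072 and 0.072 m and z of cap2_center in the frame of tote_center between -0.05 and 0.03 m and x of cap3_center in the frame of tote_center between -0.066 and 0.066 m and y of cap3_center in the frame of tote_center between -0.072 and 0.072 m and z of cap3_center in the frame of tote_center between -0.05 and 0.03 m), for 0.2 s.
2. the tote is tipped forward by more than 35 degrees with its axle in both slots (x of axle_left in the frame of feeder between -0.0035 and 0.0035 m and z of axle_left in the frame of feeder between 0.15 and 0.19 m and y of axle_left in the frame of feeder between 0.086 and 0.11 m and x of axle_right in the frame of feeder between -0.0035 and 0.0035 m and z of axle_right in the frame of feeder between 0.15 and 0.19 m and y of axle_right in the frame of feeder between -0.11 and -0.086 m and angle between tote_center's own z axis and vertical above 0.61 rad and x of tote_handle in the frame of feeder below -0.03 m), for 0.2 s.
At the end, for the whole second after the job is handed in: All four caps at rest inside the hopper (centres below 120 mm); the tote at rest, let go, tipped over the hopper by more than 57 degrees, both axle ends in their slots: within 3.5 mm of the slot middle in x, 150 to 190 mm high, at most 11 mm off centre in y, axle level within 2.8 degrees (x of axle_left in the frame of feeder between -0.0035 and 0.0035 m and z of axle_left in the frame of feeder between 0.15 and 0.19 m and y of axle_left in the frame of feeder between 0.086 and 0.11 m and x of axle_right in the frame of feeder between -0.0035 and 0.0035 m and z of axle_right in the frame of feeder between 0.15 and 0.19 m and y of axle_right in the frame of feeder between -0.11 and -0.086 m and angle between tote_center's own y axis and vertical between 1.5208 and 1.6208 rad and angle between tote_center's own z axis and vertical above 1 rad and x of tote_handle in the frame of feeder below -0.03 m and x of cap0_center in the frame of feeder between -0.16 and 0.02 m and y of cap0_center in the frame of feeder between -0.076 and 0.076 m and z of cap0_center in the frame of feeder between 0 and 0.12 m and x of cap1_center in the frame of feeder between -0.16 and 0.02 m and y of cap1_center in the frame of feeder between -0.076 and 0.076 m and z of cap1_center in the frame of feeder between 0 and 0.12 m and x of cap2_center in the frame of feeder between -0.16 and 0.02 m and y of cap2_center in the frame of feeder between -0.076 and 0.076 m and z of cap2_center in the frame of feeder between 0 and 0.12 m and x of cap3_center in the frame of feeder between -0.16 and 0.02 m and y of cap3_center in the frame of feeder between -0.076 and 0.076 m and z of cap3_center in the frame of feeder between 0 and 0.12 m and linear speed of tote below 0.02 m/s and linear speed of each of cap0, cap1, cap2, cap3 below 0.03 m/s); the robot touches nothing.
It fails at once if a bystander is moved more than 40 mm (distance of any of cup, jar, tkey, label_roll, brush, spray, wrench from where it was at the start of the episode above 0.04 m).
It also fails if it takes over 58 s, if anything falls off the work surface, if the arm or the gripper's body presses on something with over 40 N, if the wrist force passes 120 N, or if a joint passes its speed limit or range.

ROBOT

A 6-joint arm with a two-finger parallel gripper is mounted at the origin on the work surface. World frame = base frame: x ahead of the robot, y to its left, z up, the work surface at z = 0. Lengths are in m, angles in degrees, forces in N, time in s.
With the tool pointing down it reaches from about 0.25 to 0.725 m from the base axis. Payload 9.7 kg.
Tool frame: the origin (TCP) lies on the centre line of the jaws, within the pads' length; the fingertips stand bot.nose_length ahead of it and the grasp point (between the pads) lies 11 mm behind it (bot.nose_length is the distance from the TCP to the fingertips, in m); z points along the fingers, y is the line along which they close (so a half turn about z gives the same grasp; the last joint's range is limited). The gripper opens to 85 mm and grips with 20 to 120 N. Pads are 22 mm wide; open, the fingers measure 114 mm over their backs; the gripper's body (76 mm by 85 mm) begins 54 mm behind the grasp point. The pads swing forward as they close: fully open they stand 13 mm farther back than shut.
Start: joints at [-65.432, 4.979, 10.078, 95.1, 0, 90], TCP at [0.229, -0.5, 0.239] pointing down, gripper open.
Joint ranges: [-179.16, 179.16], [-48.56, 103.87], [-65.8, 70.77], [-126.05, 130.52], [-82.76, 87.17], [-180, 180]. Speed limits (degrees/s): [127.2, 127.2, 147.25, 180, 180, 180].

INTERFACE

Orientations are given as [roll, pitch, yaw] about the fixed x, y, z axes, in that order (R = Rz(yaw) Ry(pitch) Rx(roll)).
In Python, from workcell import bot gives the robot as it stands. The module is installed in compiled form; this text tells all that it offers.
- The arm moves only by the shell command python3 -m inch 'ROWS' [OPENING] [FORCE]. ROWS is JSON, a list of rows, each a list of 4 numbers: the shift along the world's x, y, z in cm, then the turn about the world's z in degrees. A call has exactly 8 rows; each row is the pose to reach, as a shift and turn from the pose commanded when the call began; what a row does not reach only later rows make up. A row lasts 1/8 s, in which the tool goes at most 62.5 mm and 10.7 degrees, less where a joint would pass 70% of its speed; a pose out of reach is approached as far as the arm can. A call with a gripper value outside its range is refused whole. OPENING is the finger opening in cm, from 0 to 8.54, set as the call begins (- or left out, the last holds). The fingers move at their own pace and stop on an object; FORCE is the grip in N (left out, the last holds). Time passes only in rows, so rows that repeat a pose let the fingers close, or fill a call up. It gives the time, the measured TCP pose, the force, the opening and the grip force at its end, in the units of the state.
- bot.get_obs(): the state, without advancing time (a new reading comes with each control period).
- bot.camera(name): name is "scene" or "top" or "wrist"; returns a dict with "img" (384x512x3 uint8, red, green, blue), "fovy" (degrees; the focal length in pixels is half the picture's height over the tangent of half this angle, whatever the lens; pixels are square), "cx", "cy" (the principal point, pixels), "R" (3x3) and "t" (3): a world point X has camera coordinates R X + t; the wrist camera has in their place "mount" (4x4, takes a point from camera to tool coordinates, whose origin is the TCP and whose axes are the flange's). Camera axes: x right, y down, z forward; pixel columns grow to the right and rows downward; lengths in m; the calibration is good to about 2 mm. The wrist camera is an equidistant fisheye: a pixel r from the principal point sees the ray r / f radians off the axis. A picture is of the moment at which its call begins: read the wrist's pose just before it. There is no depth.
- bot.job_done(): hands the job in; it is judged then, once.
Trained networks look in a picture, given as the dict that the camera call returned (one of the last four; its "shot" number tells which), for a name from the list of things; names that differ only in an ending like _2 or _b are one class to them, and where a whole thing is asked for, a point or a joint stands for the part that bears it (a point fixed in the world has none). Each returns a list of dicts, best first, with "score" (0 to 1); they miss things now and then, are a little off and sometimes report something else, mostly with a low value. They report only what shows in the picture. A call takes as long as a camera call.
- bot.find_in(thing, picture): "point" ([column, row] in pixels, amid what is visible of it).
- bot.landmark_of(thing, picture): "point" ([column, row] in pixels: a listed point, or the origin of a listed thing).
The state is a dict: "time": time; "q": joint angles; "qd": joint speeds; "joint_efforts": joint torques, N m; "ee_pos": TCP position; "tcp_rot": TCP orientation; "wrist_force": force on the tool from outside, world axes, zero at the start; "torque": the same for the moment, N m; "opening": finger opening in m; "grasp_force": force on a finger pad.
Only numpy, scipy, OpenCV 4.12 (cv2) and the standard library are available. Lean on these libraries where they do the work, as an engineer would, in place of code of your own. Each camera call takes 0.05 s, during which the arm holds its last target. There are 200 camera calls.

## Working session

There is one attempt and no reset: what is moved stays moved. The work goes in short steps, Python scripts to look and compute and a shell command to move; the robot and the scene stay as the last step left them, time stands still between calls to the robot, and variables do not carry over. Pictures are saved under pics/ and viewed, at most 10 in all, crops included, and the job is handed in when it is done.

```bash
mkdir -p pics
cat > h.py <<'E'
import numpy as np, cv2
from scipy.optimize import least_squares
from workcell import bot
def tri(obs):
    # obs: list of (cam,pixel); linear triangulation
    A=[];b=[]
    for c,p in obs:
        f=192/np.tan(np.radians(c["fovy"])/2)
        R=np.array(c["R"]);t=np.array(c["t"])
        d=R.T@np.array([(p[0]-c["cx"])/f,(p[1]-c["cy"])/f,1]);d/=np.linalg.norm(d)
        o=-R.T@t;P=np.eye(3)-np.outer(d,d);A.append(P);b.append(P@o)
    A_=np.vstack(A);b_=np.hstack(b);X=np.linalg.lstsq(A_,b_,rcond=None)[0]
    return X,np.linalg.norm(A_@X-b_)
E
python3 - <<'E'
from h import *
s=bot.camera("scene");t=bot.camera("top")
cv2.imwrite("pics/s1.png",s["img"][:,:,::-1]);cv2.imwrite("pics/t1.png",t["img"][:,:,::-1])
print(bot.nose_length,bot.get_obs()["ee_pos"],bot.get_obs()["tcp_rot"])
for n in "tote_center tote_handle axle_left axle_right feeder feeder_slots feeder_hopper cap0_center cup jar tkey label_roll brush spray wrench".split():
    a=bot.landmark_of(n,s);b=bot.landmark_of(n,t)
    print(n,[(np.round(x["point"]),round(x["score"],2)) for x in a[:2]],[(np.round(x["point"]),round(x["score"],2)) for x in b[:2]], end=" ")
    if a and b:
        X,e=tri([(s,a[0]["point"]),(t,b[0]["point"])]);print(X.round(4),round(e,4))
    else: print()
E
```

```text
0.008 [ 0.22859802 -0.50005071  0.23866948] [-1.79934362e+02  1.15941222e-03  2.45683375e+01]
tote_center [(array([308., 219.]), 0.97)] [(array([186., 171.]), 0.94)] [0.6051 0.1872 0.0652] 0.0059
tote_handle [(array([309., 210.]), 0.96)] [(array([182., 165.]), 0.56), (array([337., 210.]), 0.18)] [0.6162 0.1909 0.1138] 0.005
axle_left [(array([336., 237.]), 0.56)] [(array([159., 177.]), 0.81), (array([202., 183.]), 0.38)] [ 0.5925  0.2879 -0.0021] 0.004
axle_right [(array([282., 222.]), 0.6), (array([298., 229.]), 0.47)] [(array([224., 177.]), 0.74), (array([108., 214.]), 0.58)] [0.589  0.0807 0.013 ] 0.0067
feeder [(array([198., 203.]), 0.89)] [(array([328., 191.]), 0.95)] [ 0.5502 -0.2688 -0.0077] 0.0098
feeder_slots [(array([199., 166.]), 0.81)] [(array([340., 187.]), 0.55)] [ 0.5419 -0.2639  0.1643] 0.0049
feeder_hopper [(array([203., 175.]), 0.69)] [(array([339., 210.]), 0.68), (array([157., 176.]), 0.5)] [ 0.4804 -0.2781  0.0844] 0.0007
cap0_center [(array([303., 216.]), 0.52)] [(array([375., 144.]), 0.59), (array([201., 182.]), 0.51)] [ 0.6545 -0.084   0.1863] 0.3789
cup [(array([310., 210.]), 0.61), (array([279., 186.]), 0.56)] [(array([249., 247.]), 0.89), (array([374., 145.]), 0.3)] [ 0.3471  0.0686 -0.1041] 0.1002
jar [(array([388., 221.]), 0.91)] [(array([108., 212.]), 0.84)] [0.476  0.448  0.0233] 0.0041
tkey [(array([254., 240.]), 0.52)] [(array([157., 178.]), 0.6), (array([197., 163.]), 0.6)] [0.6508 0.1516 0.0361] 0.2091
label_roll [(array([153., 193.]), 0.9), (array([389., 256.]), 0.64)] [(array([395., 189.]), 0.6)] [ 0.5518 -0.479  -0.0014] 0.0014
brush [(array([170., 172.]), 0.54)] [(array([408., 243.]), 0.85)] [ 0.3741 -0.5094 -0.0061] 0.0098
spray [(array([147., 216.]), 0.66)] [(array([375., 143.]), 0.96)] [ 0.7014 -0.4157  0.0012] 0.0008
wrench [(array([334., 234.]), 0.7), (array([386., 254.]), 0.47)] [(array([107., 166.]), 0.65)] [0.6361 0.3528 0.0867] 0.1065
```

View pics/s1.png

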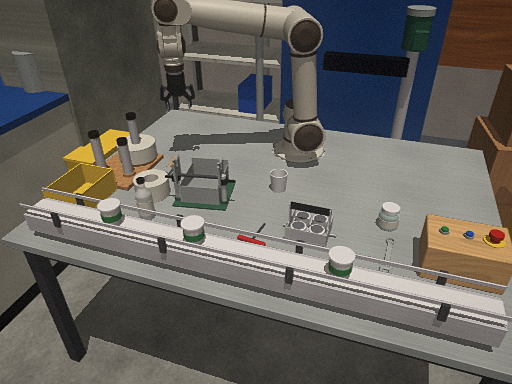

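View pics/t1.png

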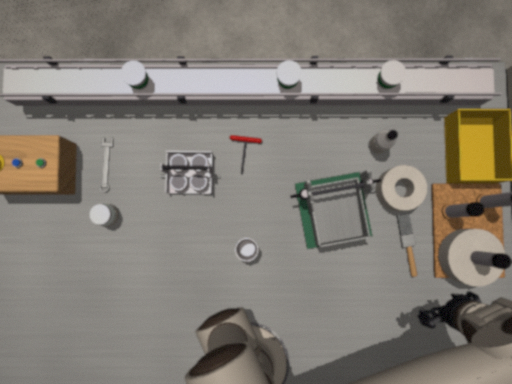

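The scene view shows the tote with its four caps at about (308,222) and the feeder at about (203,183). The top view shows the tote at (189,173), nearly square to the table. The feeder is at (335,210), turned about +10°, with its cradle at the far side. I'll look at the feeder with the wrist camera on the way.

```bash
python3 -m inch '[[3,2,2,9],[7,5,4,18],[11,8,6,27],[15,11,8,36],[19,14,10,45],[23,17,12,54],[27,20,12,63],[29,22,12,70]]'
cat >> h.py <<'E'
def rot(o):
    from scipy.spatial.transform import Rotation as Ro
    return Ro.from_euler("xyz",o["tcp_rot"],degrees=True).as_matrix()
def wray(o,c,p):
    f=192/np.tan(np.radians(c["fovy"])/2)
    v=np.array([p[0]-c["cx"],p[1]-c["cy"]]);r=np.linalg.norm(v);th=r/f
    d=np.r_[np.sin(th)*v/max(r,1e-9),np.cos(th)]
    M=np.array(c["mount"]);R=rot(o)
    return R@M[:3,3]+np.array(o["ee_pos"]),R@M[:3,:3]@d
def hit(o,c,p,z):
    a,d=wray(o,c,p);return a+d*(z-a[2])/d[2]
def look(name,things):
    o=bot.get_obs();c=bot.camera("wrist")
    cv2.imwrite("pics/%s.png"%name,c["img"][:,:,::-1])
    import pickle;pickle.dump((o,{k:v for k,v in c.items()}),open("pics/%s.pkl"%name,"wb"))
    print(np.round(o["ee_pos"],4),np.round(o["tcp_rot"],2),"mount t",np.array(c["mount"])[:3,3],c["fovy"])
    for n,z in things:
        for x in bot.landmark_of(n,c)[:2]:
            print(n,np.round(x["point"],1),round(x["score"],2),hit(o,c,x["point"],z).round(4))
E
python3 - <<'E'
from h import *
look("w1",[("feeder",0),("feeder_slots",.16),("feeder_hopper",.088)])
E
```

```text
time: 2.6
ee_pos: [0.5205, -0.2787, 0.3589]
tcp_rot: [-180.0, -0.0, 94.9]
wrist_force: [0.1, -0.3, -0.5]
opening: 0.0851
grasp_force: 0.0
[ 0.5205 -0.2787  0.3589] [-1.7999e+02 -2.0000e-02  9.4920e+01] mount t [ 7.29910045e-02 -1.07874271e-04 -1.34398082e-01] 65.70646984690485
feeder [275.3 140.5] 0.6 [ 0.543  -0.2619  0.    ]
feeder_slots [282.7 155. ] 0.81 [ 0.5436 -0.2595  0.16  ]
feeder_hopper [266.8 259.3] 0.75 [ 0.5432 -0.4349  0.088 ]
feeder_hopper [226.8 153. ] 0.68 [ 0.4728 -0.2749  0.088 ]
```

View pics/w1.png

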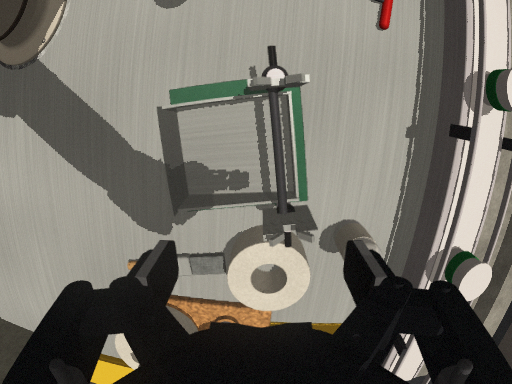

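The picture's right is +x and its up is +y. The hopper spans (165-305, 90-210). The cradle's cheeks are at about (282,80) and (290,218), with a dark cross-bar between them. I'll enlarge it to find the slots.

Run:
```python
import cv2
i=cv2.imread("pics/w1.png")[35:245,215:335]
i=cv2.resize(i,None,fx=5,fy=5,interpolation=cv2.INTER_CUBIC)
import numpy as np
a=i[:450];b=i[600:1050]
cv2.imwrite("pics/w1c.png",cv2.resize(np.vstack([a,b]),None,fx=.66,fy=.66))
```

```text
(no output)
```

View pics/w1c.png

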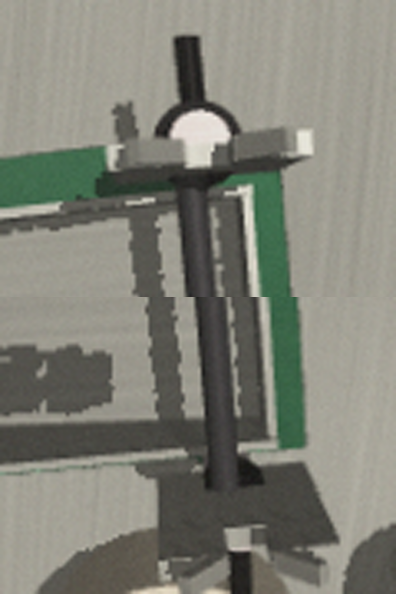

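The +y cheek shows a V-flare with the slot near (275.6,80.5). The -y cheek's slot is near (287,228.6).

Run:
```python
from h import *
import pickle
o,c=pickle.load(open("pics/w1.pkl","rb"))
print(c["cx"],c["cy"])
for z in (.16,.175,.2):
    L=hit(o,c,(275.6,80.5),z);R=hit(o,c,(287.1,228.6),z)
    d=L-R;print(z,L.round(4),R.round(4),((L+R)/2).round(4),np.linalg.norm(d[:2]).round(4),np.degrees(np.arctan2(-d[0],d[1])).round(2))
for z in (.195,.215):
  for Y,a,b in ((143,108,312),):
    P=[hit(o,c,(215+X/3.3,35+Y/3.3),z) for X in (a,b)];print(z,P,(P[0]+P[1])/2)
# two-view: s1/t1 slots + wrist
```

```text
260.4907208803589 191.78821447314738
0.16 [ 0.5278 -0.1765  0.16  ] [ 0.5588 -0.3492  0.16  ] [ 0.5433 -0.2629  0.16  ] 0.1755 10.16
0.175 [ 0.5272 -0.1778  0.175 ] [ 0.5568 -0.3428  0.175 ] [ 0.542  -0.2603  0.175 ] 0.1676 10.16
0.2 [ 0.5262 -0.18    0.2   ] [ 0.5534 -0.332   0.2   ] [ 0.5398 -0.256   0.2   ] 0.1544 10.16
0.195 [array([ 0.49887678, -0.1797787 ,  0.195     ]), array([ 0.5597697, -0.1735709,  0.195    ])] [ 0.52932324 -0.1766748   0.195     ]
0.215 [array([ 0.49990174, -0.1815359 ,  0.215     ]), array([ 0.5567119 , -0.17574432,  0.215     ])] [ 0.52830682 -0.17864011  0.215     ]
```

```bash
python3 -m inch '[[-3,6,3,0],[-2,12,6,-1],[-1,18,6,-2],[0,24,6,-3],[2,30,6,-4],[4,35,6,-5],[5,40,6,-5],[6,44,6,-5]]'
python3 - <<'E'
from h import *
look("w2",[("tote_center",.0625),("tote_handle",.113),("axle_left",.008),("axle_right",.008),("cap0_center",.035)])
E
```

```text
time: 3.8
ee_pos: [0.5788, 0.1606, 0.4194]
tcp_rot: [180.0, 0.0, 89.4]
wrist_force: [0.5, 0.5, 0.7]
opening: 0.0853
grasp_force: 0.0
[0.5788 0.1606 0.4194] [179.99   0.    89.44] mount t [ 0.07297939 -0.00013628 -0.13439823] 65.70646984690485
tote_center [276.2 134.1] 0.95 [0.6043 0.1858 0.0625]
tote_handle [280.  139.5] 0.55 [0.6074 0.1826 0.113 ]
axle_left [270.1  78.3] 0.64 [0.5966 0.2833 0.008 ]
axle_right [268.  183.3] 0.87 [0.5917 0.087  0.008 ]
axle_right [156.2 223.5] 0.61 [0.36   0.0036 0.008 ]
cap0_center [256.5 149.4] 0.94 [0.5711 0.1563 0.035 ]
```

```bash
python3 -m inch '[[1,1,-3,-1],[2,1.5,-6,-1],[3,2,-9,-1],[3,2,-12,-1],[3,2,-15,-1],[3,2,-16,-1],[3,2,-16,-1],[3,2,-16,-1]]'
python3 - <<'E'
from h import *
import pickle
look("w3",[("tote_center",.0625),("tote_handle",.113),("axle_left",.008),("axle_right",.008)])
i=cv2.imread("pics/w3.png");cv2.imwrite("pics/w3b.png",cv2.resize(i,(800,600)))
E
```

```text
time: 5.1
ee_pos: [0.609, 0.1795, 0.261]
tcp_rot: [179.9, -0.0, 88.5]
wrist_force: [1.0, -0.4, -0.1]
opening: 0.0853
grasp_force: 0.0
[0.609  0.1795 0.261 ] [ 1.7988e+02 -4.0000e-02  8.8530e+01] mount t [ 0.07297705 -0.00014123 -0.13439828] 65.70646984690485
tote_center [256.4 162.6] 0.83 [0.6045 0.1879 0.0625]
tote_handle [260.8 173.5] 0.75 [0.6094 0.1867 0.113 ]
axle_left [247.3  78.6] 0.62 [0.5949 0.2882 0.008 ]
axle_right [253.1 222.2] 0.72 [0.5964 0.0924 0.008 ]
```

View pics/w3b.png

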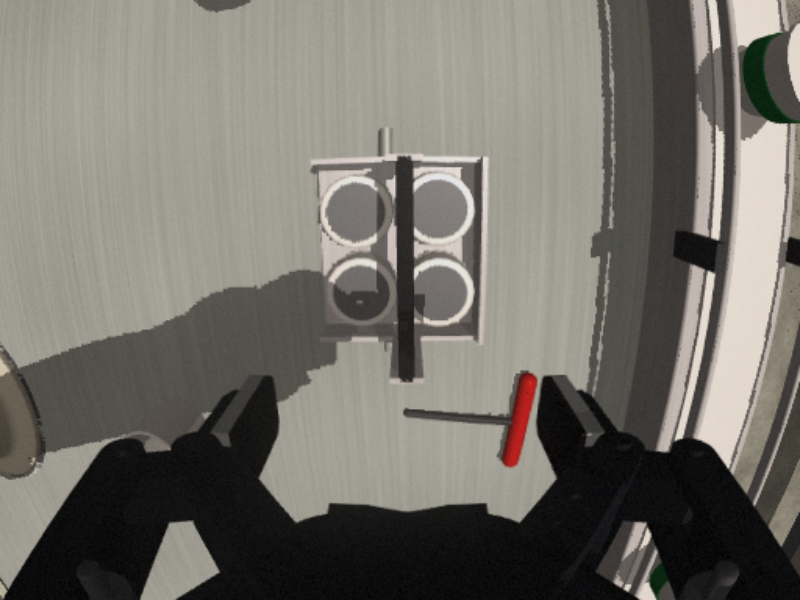

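The picture shows the handle bar running vertically from (405,157) to (407,380), with all four caps standing in the tote. It lies centred between the fingers, so I'll descend and grip.

```bash
python3 -m inch '[[0,0.3,-4,0.4],[0,0.6,-8,0.4],[0,0.6,-11,0.4],[0,0.6,-13.5,0.4],[0,0.6,-15,0.4],[0,0.6,-15.8,0.4],[0,0.6,-15.8,0.4],[0,0.6,-15.8,0.4]]' && python3 -m inch '[[0,0,0,0],[0,0,0,0],[0,0,0,0],[0,0,0,0],[0,0,0,0],[0,0,0,0],[0,0,0,0],[0,0,0,0]]' 0 80
```

```text
time: 6.35
ee_pos: [0.6091, 0.1859, 0.1024]
tcp_rot: [179.9, -0.0, 89.0]
wrist_force: [0.4, 0.0, -0.1]
opening: 0.0851
grasp_force: 0.0
time: 7.35
ee_pos: [0.6085, 0.1858, 0.1013]
tcp_rot: [-180.0, -0.0, 89.0]
wrist_force: [-3.2, 0.2, 1.0]
opening: 0.0089
grasp_force: 79.1
```

```bash
python3 -m inch '[[0,0,0.7,0],[0,0,2.2,0],[0,0,4.7,0],[0,0,8.5,0],[0,0,13,0],[0,0,17.5,0],[0,0,21.5,0],[0,0,24,0]]' && python3 -m inch '[[0,0,1,0],[0,-0.7,1.3,0],[-0.2,-2.2,1.3,0.5],[-0.5,-5,1.3,1.5],[-1,-8.5,1.3,2.5],[-1.5,-12.5,1.3,4],[-2,-16.5,1.3,5.5],[-2.5,-20.5,1.3,7]]' && python3 -m inch '[[-0.5,-4,0,1.5],[-1,-8,0,2.5],[-1.5,-12,0,3.2],[-2,-16,0,3.7],[-2.3,-19.5,0,4],[-2.5,-22,0,4.1],[-2.6,-23.5,0,4.15],[-2.6,-24,0,4.15]]'
python3 - <<'E'
from h import *
look("w4",[("tote_center",.31),("axle_left",.255),("feeder_slots",.16),("feeder",0)])
s=bot.camera("scene");t=bot.camera("top")
cv2.imwrite("pics/s4.png",np.vstack([cv2.resize(s["img"][110:250,130:290,::-1],(640,560),interpolation=cv2.INTER_CUBIC)]))
i=cv2.imread("pics/w4.png");cv2.imwrite("pics/w4b.png",cv2.resize(i,(800,600)))
for n in ("axle_left","axle_right","tote_center","feeder_slots"):
    a=bot.landmark_of(n,s);b=bot.landmark_of(n,t)
    if a and b:
        X,e=tri([(s,a[0]["point"]),(t,b[0]["point"])]);print(n,X.round(4),round(e,4),a[0]["score"],b[0]["score"])
E
```

```text
time: 8.35
ee_pos: [0.6086, 0.1857, 0.3446]
tcp_rot: [179.8, -0.1, 89.0]
wrist_force: [0.4, 0.9, -5.0]
opening: 0.0089
grasp_force: 78.2
time: 9.35
ee_pos: [0.5826, -0.0214, 0.3539]
tcp_rot: [-180.0, 0.0, 96.0]
wrist_force: [0.4, 1.2, -4.1]
opening: 0.0088
grasp_force: 78.2
time: 10.35
ee_pos: [0.5572, -0.26, 0.354]
tcp_rot: [-180.0, -0.0, 100.1]
wrist_force: [-0.3, 1.3, -4.6]
opening: 0.009
grasp_force: 78.2
[ 0.5572 -0.26    0.354 ] [-1.7997e+02 -2.0000e-02  1.0006e+02] mount t [ 7.29994307e-02 -8.03158461e-05 -1.34398012e-01] 65.70646984690485
tote_center [252.8 223.8] 0.94 [ 0.5523 -0.2629  0.31  ]
axle_left [242.4  69.9] 0.92 [ 0.5253 -0.1629  0.255 ]
axle_left [ 0.5215 -0.1623  0.2511] 0.007 0.8 0.61
tote_center [ 0.5492 -0.2597  0.3043] 0.0018 0.8 0.96
```

View pics/w4b.png

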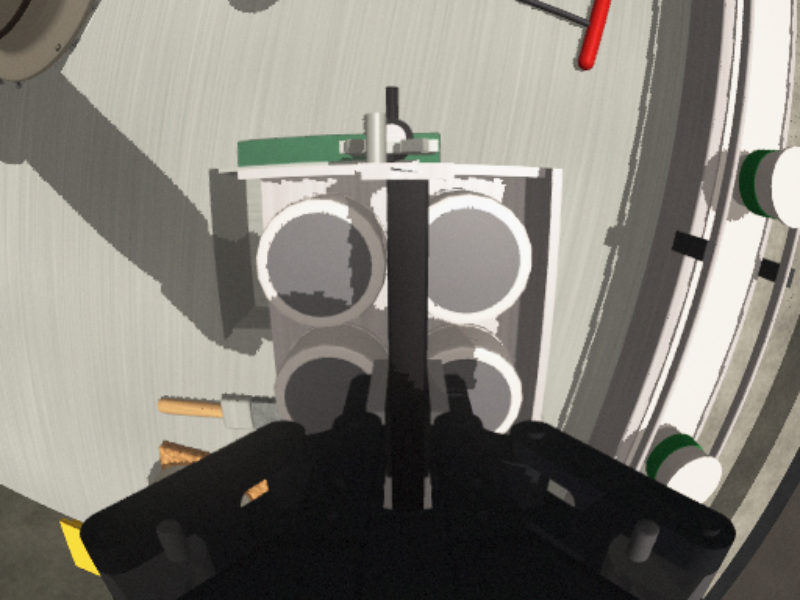

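View pics/s4.png

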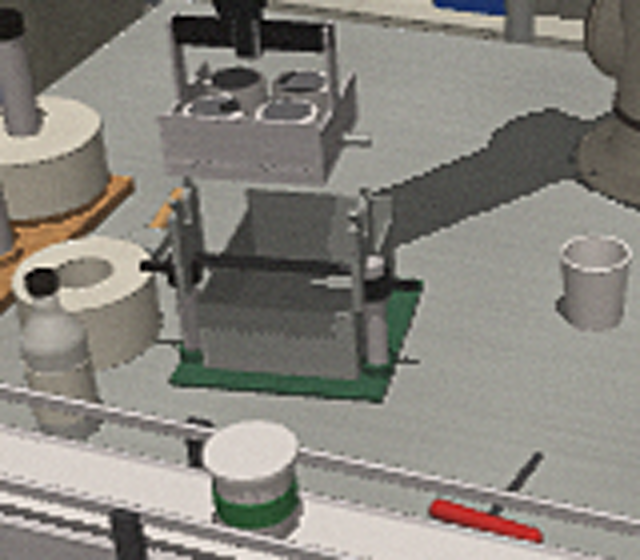

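The wrist view shows all four caps in the tote. The left axle end is at (375,140), and the left cheek's prongs span 340–438 at row 147. I'll lower until the axle is just above the cheeks and compare there.

```bash
python3 -m inch '[[0,0,-0.4,0],[0,0,-1.2,0],[0,0,-2.1,0],[0,0,-2.8,0],[0,0,-3.3,0],[0,0,-3.5,0],[0,0,-3.5,0],[0,0,-3.5,0]]'
python3 - <<'E'
from h import *
look("w5",[("axle_left",.225)])
s=bot.camera("scene")
a=cv2.resize(cv2.imread("pics/w5.png")[50:120,190:310],None,fx=6,fy=6,interpolation=cv2.INTER_CUBIC)[:, :720]
cv2.imwrite("pics/w5c.png",a)
cv2.imwrite("pics/s5.png",s["img"][:,:,::-1])
E
```

```text
time: 12.1
ee_pos: [0.5577, -0.2592, 0.3196]
tcp_rot: [180.0, 0.0, 100.1]
wrist_force: [-0.1, 0.5, -4.6]
opening: 0.0092
grasp_force: 78.2
[ 0.5577 -0.2592  0.3196] [1.7998e+02 2.0000e-02 1.0012e+02] mount t [ 7.29996429e-02 -8.01775516e-05 -1.34398283e-01] 65.70646984690485
axle_left [240.9  70.6] 0.66 [ 0.5252 -0.1634  0.225 ]
```

View pics/w5c.png

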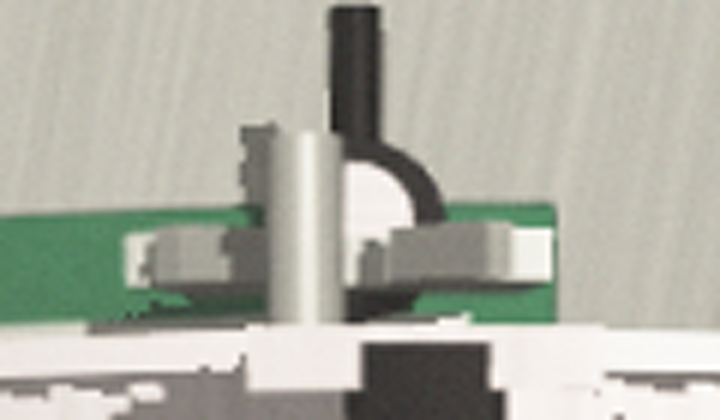

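The axle shows at column 305 and the cheek's middle at about 330–338. The axle needs to go about 2.5 mm towards +x. I'll apply that and lower gently.

```bash
python3 -m inch '[[0.1,0,-0.2,0],[0.2,0,-0.7,0],[0.25,0,-1.2,0],[0.25,0,-1.7,0],[0.25,0,-2.2,0],[0.25,0,-2.7,0],[0.25,0,-3,0],[0.25,0,-3,0]]' && python3 -c "
from h import *
o=bot.get_obs();print(o['torque'],o['wrist_force'])"
```

```text
time: 13.25
ee_pos: [0.5601, -0.2592, 0.2891]
tcp_rot: [-180.0, -0.0, 100.1]
wrist_force: [0.1, -0.2, -4.3]
opening: 0.0092
grasp_force: 78.2
[-0.00833852  0.01138123 -0.0152277 ] [ 0.1426041  -0.19612253 -4.34781917]
```

```bash
python3 -m inch '[[0,0,-0.1,0],[0,0,-0.3,0],[0,0,-0.5,0],[0,0,-0.7,0],[0,0,-0.9,0],[0,0,-1,0],[0,0,-1,0],[0,0,-1,0]]' && python3 -c "
from h import *
o=bot.get_obs();print(o['torque'],o['wrist_force'])"
```

```text
time: 14.25
ee_pos: [0.5602, -0.2592, 0.2794]
tcp_rot: [180.0, 0.0, 100.1]
wrist_force: [-0.7, 0.7, -5.0]
opening: 0.0089
grasp_force: 78.2
[ 0.01960781 -0.01939029  0.03797258] [-0.66525633  0.67043697 -4.98935552]
```

```bash
python3 -m inch '[[0,0,-0.1,0],[0,0,-0.2,0],[0,0,-0.3,0],[0,0,-0.4,0],[0,0,-0.5,0],[0,0,-0.6,0],[0,0,-0.6,0],[0,0,-0.6,0]]' && python3 -c "
from h import *
o=bot.get_obs();print(o['torque'],o['wrist_force'])"
```

```text
time: 15.25
ee_pos: [0.5602, -0.2592, 0.2733]
tcp_rot: [-180.0, -0.0, 100.1]
wrist_force: [-1.0, 0.0, -4.4]
opening: 0.009
grasp_force: 78.2
[ 0.03983602 -0.00592332 -0.02301067] [-1.00172429  0.01656711 -4.37124665]
```

```bash
python3 -m inch '[[0,0,-0.1,0],[0,0,-0.2,0],[0,0,-0.3,0],[0,0,-0.4,0],[0,0,-0.5,0],[0,0,-0.6,0],[0,0,-0.6,0],[0,0,-0.6,0]]' && python3 -c "
from h import *
o=bot.get_obs();print(o['torque'],o['wrist_force'])"
```

```text
time: 16.25
ee_pos: [0.5602, -0.2592, 0.2673]
tcp_rot: [180.0, 0.0, 100.1]
wrist_force: [0.3, -0.4, -5.4]
opening: 0.009
grasp_force: 78.2
[-0.03333442 -0.06614536 -0.01224009] [ 0.27331852 -0.37178039 -5.41726148]
```

```bash
python3 -m inch '[[0,0,-0.1,0],[0,0,-0.2,0],[0,0,-0.3,0],[0,0,-0.4,0],[0,0,-0.5,0],[0,0,-0.6,0],[0,0,-0.6,0],[0,0,-0.6,0]]' && python3 -c "
from h import *
o=bot.get_obs();print(o['torque'],o['wrist_force'])"
```

```text
time: 17.25
ee_pos: [0.5602, -0.2592, 0.2613]
tcp_rot: [-180.0, -0.0, 100.1]
wrist_force: [-0.5, 0.6, -3.7]
opening: 0.009
grasp_force: 78.2
[ 0.06006618 -0.00412359 -0.00403723] [-0.46483366  0.59142706 -3.70132633]
```

```bash
python3 -m inch '[[0,0,-0.1,0],[0,0,-0.2,0],[0,0,-0.3,0],[0,0,-0.4,0],[0,0,-0.5,0],[0,0,-0.5,0],[0,0,-0.5,0],[0,0,-0.5,0]]' && python3 -c "
from h import *
o=bot.get_obs();print(o['torque'],o['wrist_force'])"
```

```text
time: 18.25
ee_pos: [0.5605, -0.2592, 0.2591]
tcp_rot: [179.8, 0.1, 100.1]
wrist_force: [-0.9, 1.3, 11.9]
opening: 0.0085
grasp_force: 81.0
[ 0.36017357  0.55277379 -0.0201958 ] [-0.86454043  1.30759387 11.94104698]
```

Contact at TCP z 0.259, which puts the axle at about 0.165. A small sideways wiggle will tell whether both ends are in the slots.

```bash
P="from h import *
o=bot.get_obs();print(np.round(o['torque'],2),np.round(o['wrist_force'],1))"
python3 -m inch '[[0.1,0.02,0.1,0],[0.2,0.03,0.1,0],[0.3,0.05,0.1,0],[0.4,0.07,0.1,0],[0.4,0.07,0.1,0],[0.4,0.07,0.1,0],[0.4,0.07,0.1,0],[0.4,0.07,0.1,0]]' && python3 -c "$P"; python3 -m inch '[[-0.1,-0.02,0,0],[-0.3,-0.05,0,0],[-0.5,-0.09,0,0],[-0.7,-0.12,0,0],[-0.8,-0.14,0,0],[-0.8,-0.14,0,0],[-0.8,-0.14,0,0],[-0.8,-0.14,0,0]]' && python3 -c "$P"
```

```text
time: 19.25
ee_pos: [0.5629, -0.2588, 0.2589]
tcp_rot: [-180.0, 0.1, 100.1]
wrist_force: [-7.2, 1.0, 8.3]
opening: 0.0088
grasp_force: 81.5
[-0.16  2.34 -0.08] [-7.2  1.   8.3]
time: 20.25
ee_pos: [0.5576, -0.2598, 0.2594]
tcp_rot: [179.7, 0.1, 100.1]
wrist_force: [4.9, 1.1, 6.7]
opening: 0.0089
grasp_force: 80.1
[ 0.36 -1.22  0.02] [4.9 1.1 6.7]
```

Both ends resist sideways at about ±2 mm with almost no yaw moment. The force levers match an axle contact centred between the slots, so it is seated. Next I recentre, press lightly, then open step by step while shifting so the rear finger stays behind the bar.

```bash
python3 -m inch '[[0.2,0.03,0,0],[0.35,0.06,0,0],[0.4,0.07,-0.05,0],[0.4,0.07,-0.05,0],[0.4,0.07,-0.05,0],[0.4,0.07,-0.05,0],[0.4,0.07,-0.05,0],[0.4,0.07,-0.05,0]]' && python3 -m inch '[[0,0,0,0],[-0.3,-0.05,0,0],[-0.6,-0.1,0,0],[-0.9,-0.16,0,0],[-1.2,-0.21,0,0],[-1.4,-0.25,0,0],[-1.4,-0.25,0,0],[-1.4,-0.25,0,0]]' 4 20
python3 - <<'E'
from h import *
look("w6",[("tote_center",.22),("axle_left",.165),("tote_handle",.27)])
s=bot.camera("scene");t=bot.camera("top")
for n in ("axle_left","axle_right","tote_center","tote_handle"):
    a=bot.landmark_of(n,s);b=bot.landmark_of(n,t)
    if a and b:
        X,e=tri([(s,a[0]["point"]),(t,b[0]["point"])]);print(n,X.round(4),round(e,4),a[0]["score"],b[0]["score"])
S=cv2.resize(s["img"][110:200,150:270,::-1],(480,360),interpolation=cv2.INTER_CUBIC)
W=cv2.resize(cv2.imread("pics/w6.png")[20:300,130:370],(308,360))
cv2.imwrite("pics/m6.png",np.hstack([S,W]))
E
```

```text
time: 21.25
ee_pos: [0.5599, -0.2594, 0.2591]
tcp_rot: [179.9, 0.1, 100.1]
wrist_force: [-3.5, 0.6, 10.3]
opening: 0.009
grasp_force: 81.0
time: 22.25
ee_pos: [0.5462, -0.2617, 0.2567]
tcp_rot: [-180.0, -0.0, 100.1]
wrist_force: [0.7, -0.1, 0.1]
opening: 0.0402
grasp_force: 0.3
[ 0.5462 -0.2617  0.2567] [-180.     -0.    100.12] mount t [ 7.29995885e-02 -8.01049784e-05 -1.34398170e-01] 65.70646984690485
tote_center [273.1 223.1] 0.66 [ 0.5534 -0.2589  0.22  ]
tote_center [236.6 248.7] 0.2 [ 0.5336 -0.2808  0.22  ]
axle_left [258.   69.8] 0.55 [ 0.5264 -0.1634  0.165 ]
tote_handle [293.3 266.3] 0.77 [ 0.5612 -0.2589  0.27  ]
axle_left [ 0.5241 -0.1698  0.1482] 0.0094 0.8 0.64
tote_center [ 0.5554 -0.2562  0.2182] 0.0195 0.89 0.84
```

View pics/m6.png

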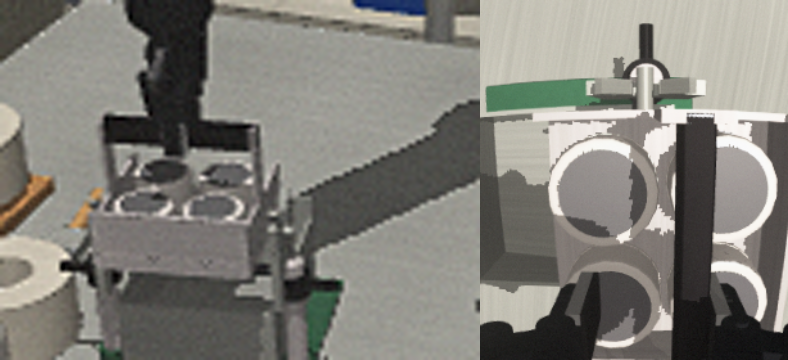

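The picture shows the axle centred between the cheek's prongs at about (645,85). The tote is level on the cradle, the caps are in, and the rear finger is beside the bar. I'll open wide, then push forward.

```bash
python3 -m inch '[[-0.3,-0.05,0,0],[-0.7,-0.12,-0.2,0],[-1.1,-0.19,-0.4,0],[-1.5,-0.26,-0.6,0],[-1.8,-0.32,-0.8,0],[-2.1,-0.37,-0.8,0],[-2.2,-0.39,-0.8,0],[-2.2,-0.39,-0.8,0]]' 8.5 && python3 -m inch '[[-0.4,-0.07,0,0],[-1,-0.18,0,0],[-1.6,-0.28,0,0],[-2.2,-0.39,0,0],[-2.8,-0.49,0,0],[-3.4,-0.6,0,0],[-4,-0.7,0,0],[-4.5,-0.8,0,0]]' && python3 -m inch '[[-0.6,-0.1,0,0],[-1.2,-0.21,0,0],[-1.8,-0.32,0,0],[-2.4,-0.42,0,0],[-3,-0.53,0,0],[-3.6,-0.63,0,0],[-4.2,-0.74,0,0],[-4.8,-0.85,0,0]]'
python3 - <<'E'
from h import *
look("w7",[("tote_center",.2),("tote_handle",.23)])
s=bot.camera("scene")
S=cv2.resize(s["img"][110:200,150:270,::-1],(480,360),interpolation=cv2.INTER_CUBIC)
W=cv2.resize(cv2.imread("pics/w7.png")[20:300,130:370],(308,360))
cv2.imwrite("pics/m7.png",np.hstack([S,W]))
E
```

```text
time: 23.95
ee_pos: [0.5241, -0.2656, 0.2488]
tcp_rot: [-180.0, -0.0, 100.1]
wrist_force: [0.8, -0.2, -0.4]
opening: 0.0853
grasp_force: 0.3
time: 24.95
ee_pos: [0.4788, -0.2737, 0.2488]
tcp_rot: [-180.0, 0.0, 100.1]
wrist_force: [0.4, -0.1, -0.3]
opening: 0.0847
grasp_force: 0.2
time: 25.95
ee_pos: [0.4308, -0.2822, 0.2488]
tcp_rot: [180.0, 0.0, 100.1]
wrist_force: [-0.0, -0.5, -0.5]
opening: 0.0852
grasp_force: 0.0
[ 0.4308 -0.2822  0.2488] [180.     0.   100.12] mount t [ 7.29995926e-02 -8.01042978e-05 -1.34398176e-01] 65.70646984690485
tote_handle [293.2 229.1] 0.58 [ 0.4478 -0.2738  0.23  ]
```

The force has dropped to nothing, so it has likely toppled. I'll raise straight up and look.

```bash
python3 -m inch '[[0,0,0.5,0],[0,0,2,0],[0,0,5,0],[0,0,9,0],[-1,0,13,0],[-3,0,16,0],[-5,0,18,0],[-6,0,18,0]]'
python3 - <<'E'
from h import *
o=bot.get_obs();c=bot.camera("wrist");s=bot.camera("scene");t=bot.camera("top")
f=lambda im,r,z:cv2.resize(im[r[0]:r[1],r[2]:r[3],::-1],z,interpolation=cv2.INTER_CUBIC)
cv2.imwrite("pics/m8.png",np.hstack([f(s["img"],(120,220,160,250),(400,444)),f(c["img"],(0,384,150,462),(360,444))]))
for n in ("axle_left","axle_right","tote_center","tote_handle"):
    a=bot.landmark_of(n,s);b=bot.landmark_of(n,t)
    if a and b:
        X,e=tri([(s,a[0]["point"]),(t,b[0]["point"])]);print(n,X.round(4),round(e,4),a[0]["score"],b[0]["score"])
E
```

```text
time: 27.15
ee_pos: [0.3707, -0.2822, 0.4309]
tcp_rot: [179.9, 0.2, 100.1]
wrist_force: [0.5, 0.3, -0.1]
opening: 0.0848
grasp_force: 0.0
axle_left [ 0.523  -0.1723  0.1477] 0.0148 0.63 0.58
axle_right [ 0.5588 -0.3652  0.1485] 0.0021 0.97 0.89
tote_center [ 0.4985 -0.2796  0.1256] 0.0011 0.68 0.91
tote_handle [ 0.4536 -0.2727  0.2082] 0.0009 0.69 0.9
```

View pics/m8.png

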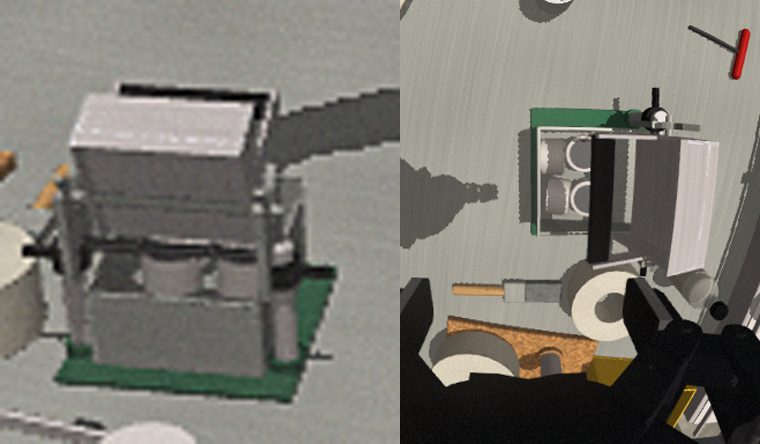

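The tote rests tipped by about 70° on its stop with its axle in the cheeks. Two caps show at the hopper's front at (565,155) and (565,195), and two at its rear at (170,272) and (240,275). I'll check numerically that they are at rest and inside.

```bash
python3 -m inch '[[0,0,0,0],[0,0,0,0],[0,0,0,0],[0,0,0,0],[0,0,0,0],[0,0,0,0],[0,0,0,0],[0,0,0,0]]' >/dev/null
python3 - <<'E'
from h import *
o=bot.get_obs();c=bot.camera("wrist");s=bot.camera("scene")
C=s
def sray(p):
    f=192/np.tan(np.radians(s["fovy"])/2);R=np.array(s["R"]);d=R.T@np.r_[(p[0]-s["cx"])/f,(p[1]-s["cy"])/f,1]
    return -R.T@np.array(s["t"]),d
th=np.radians(10.1);Rf=np.array([[np.cos(th),np.sin(th)],[-np.sin(th),np.cos(th)]])
F=lambda X:(Rf@(X[:2]-[.544,-.262])).round(3)
for nm,cam in (("w",c),("s",s)):
  for fn in (bot.find_in,bot.landmark_of):
    for x in fn("cap0_center",cam)[:6]:
        p=x["point"]
        out=[]
        for z in (.05,.08,.11):
            if nm=="w": X=hit(o,c,p,z)
            else:
                a,d=sray(p);X=a+d*(z-a[2])/d[2]
            out.append(F(X).tolist())
        print(nm,fn.__name__,np.round(p),round(x["score"],2),out)
im=[cv2.imread("pics/m8.png")]
E
```

```text
w call [292. 172.] 0.72 [[-0.119, -0.033], [-0.122, -0.026], [-0.125, -0.019]]
w call [290. 175.] 0.85 [[-0.121, -0.038], [-0.124, -0.031], [-0.127, -0.024]]
```

Run:
```python
from h import *
s=bot.camera("scene")
f=192/np.tan(np.radians(s["fovy"])/2);R=np.array(s["R"]);a=-R.T@np.array(s["t"])
th=np.radians(10.1);Rf=np.array([[np.cos(th),np.sin(th)],[-np.sin(th),np.cos(th)]])
for p in ((198,181),(214,182)):
    d=R.T@np.r_[(p[0]-s["cx"])/f,(p[1]-s["cy"])/f,1]
    print(p,[(z,(Rf@((a+d*(z-a[2])/d[2])[:2]-[.544,-.262])).round(3).tolist()) for z in (.05,.07,.09,.11)])
# brightness map of hopper region, caps are white: compare with time
i=s["img"][168:192,186:226].mean(2).astype(int)
for r in i[::2]: print(" ".join("%3d"%v for v in r[::2]))
print(bot.get_obs()["time"])
```

```text
(198, 181) [(0.05, [-0.068, -0.029]), (0.07, [-0.038, -0.019]), (0.09, [-0.008, -0.009]), (0.11, [0.023, 0.002])]
(214, 182) [(0.05, [-0.07, 0.038]), (0.07, [-0.039, 0.046]), (0.09, [-0.009, 0.055]), (0.11, [0.021, 0.064])]
 90  92  88  94  91  91  90  91  94  93  90  87  93  81  74  89  93  69  74 107
 92  89  91  88  87  89  84  87  88  87  89  87  90  85  85  93 101  61  63 121
 92  92  92  90  93  87  91  89  91  86  84  89  88  90  88  90  96  58  58 130
 38  40  40  37  57 101 145 141 197 165 160  94 117 112  87  90 106  57  78 159
 41  38  44  49  56  56  57  58  62  65  44  42  33  34  34  67 107  64 192 139
 62  64  71 113  85  55  50  62  82  85 118  58  62  46  35  36 108  68 124 122
 60  67  67  97 110 123 121 118 115  95  61  76 115 127 126 121  96  71  24  25
 66  62 125 104 115 116 117 114 104  91 151 118 106 112 115 124 104  72  34  32
 57  69  68  81 113 117 114 118 112  92 147 121 113 113 117 119 105  79  24  26
142 123 130 105 103 125 120 107  78  63  64  68  98 114 123 111  87  79  99 103
107  99  98 100  96  91  97  97  97  95 118 104 130 150 119 131  75  61  97  98
 95  98  94  91 102 106 100 101 104 103  99 100  99  99  97 100  80  62 106 118
29.05
```

The network reports only one of the caps, so I'll move the wrist camera over the hopper's front for a clearer count.

```bash
python3 -m inch '[[0,-1,-1,0],[-1,-2,-2,0],[-2,-3,-3,0],[-2,-4,-4,0],[-2,-5,-5,0],[-2,-6,-6,0],[-2,-6,-6,0],[-2,-6,-6,0]]'
python3 - <<'E'
from h import *
o=bot.get_obs();c=bot.camera("wrist")
g=cv2.cvtColor(c["img"],cv2.COLOR_RGB2GRAY)
cir=cv2.HoughCircles(cv2.GaussianBlur(g,(3,3),0),cv2.HOUGH_GRADIENT,1,15,param1=80,param2=18,minRadius=12,maxRadius=35)
th=np.radians(10.1);Rf=np.array([[np.cos(th),np.sin(th)],[-np.sin(th),np.cos(th)]])
F=lambda p,z=.07:(Rf@(hit(o,c,p,z)[:2]-[.544,-.262])).round(3).tolist()
a=wray(o,c,(260,192))[0];print("cam",F((c["cx"],c["cy"])),a[2])
for fn in (bot.find_in,bot.landmark_of):
    for x in fn("cap0_center",c)[:6]: print(np.round(x["point"]),round(x["score"],2),F(x["point"]))
if cir is not None:
    for q in cir[0]: print("circ",q.round(),F(q[:2]))
# rectified brightness map of plane z=.07 in feeder frame (every 7 mm)
def proj(X):
    M=np.array(c["mount"]);P=rot(o).T@(X-np.array(o["ee_pos"]));P=M[:3,:3].T@(P-M[:3,3])
    f=192/np.tan(np.radians(c["fovy"])/2);r=np.hypot(P[0],P[1]);t=np.arctan2(r,P[2])*f
    return c["cx"]+P[0]/r*t,c["cy"]+P[1]/r*t
print("rows y .08..-.08, cols x -.165..0")
for y in np.arange(.08,-.081,-.008):
    L=""
    for x in np.arange(-.165,.001,.006):
        X=np.r_[Rf.T@[x,y]+[.544,-.262],.07];u,v=proj(X);L+="%4d"%g[int(round(v)),int(round(u))] if 0<=v<384 and 0<=u<512 else "   ."
    print(L)
E
```

```text
time: 30.05
ee_pos: [0.3513, -0.342, 0.369]
tcp_rot: [180.0, 0.0, 100.1]
wrist_force: [0.1, 0.1, 0.7]
opening: 0.0856
grasp_force: 0.0
cam [-0.204, -0.101] 0.5034074815838936
[314. 144.] 0.65 [-0.125, -0.028]
[419. 138.] 0.39 [0.051, -0.011]
[311. 146.] 0.58 [-0.129, -0.03]
circ [322. 100.  29.] [-0.116, 0.037]
circ [350. 260.  29.] [-0.049, -0.225]
circ [336. 102.  14.] [-0.093, 0.037]
circ [322. 154.  33.] [-0.113, -0.042]
circ [340. 146.  14.] [-0.084, -0.03]
circ [470. 264.  30.] [0.227, -0.255]
circ [322. 136.  30.] [-0.113, -0.016]
circ [370. 250.  29.] [-0.017, -0.205]
circ [308. 144.  18.] [-0.135, -0.027]
circ [244. 304.  30.] [-0.233, -0.315]
circ [158. 270.  22.] [-0.385, -0.245]
circ [298. 318.  22.] [-0.134, -0.351]
circ [468. 278.  15.] [0.239, -0.294]
circ [320. 304.  14.] [-0.094, -0.318]
circ [452. 272.  17.] [0.185, -0.272]
circ [278. 304.  14.] [-0.173, -0.315]
rows y .08..-.08, cols x -.165..0
 106 104 222 131 125 116 111 104 170 151 131  99 172 146 116  98 159  77   5  14  19  15  16  20  87  87  81  67
  70  65 227  61  59  61  55  57  53  58  53  56  55  50  56
[... 1499 characters left out ...]
19  14 199 201 200  77
  61  64 199 140 119 119 119 122 179 110 201 114 116 114 117  60  58 114   5  19  16  19  17  22 192 191 195  78
  65  63 190  95 109 108 109 111 191  88 114 225 117 121 116  61 112 110  16   8  19  18  17  22 196 193 195  79
  58  60 184  87 127 164 164 149 144 169 169 171  89 219 207 127  87  83  12  18  20  12  17  12 192 194 178  77
  62  66 185  79 101 138 144 152 159 162 166 172  89  89  87  87  87  89  14  17  19  23  19  21 170 183 182  75
  52  64 180  70  66  66  68  72  75  73  71  73  74  70  67  63  66  61  10  20  17  19  18  15  65  68  73  76
  92  63 184 167 162  85  88  86  81 152 152 148 155 143 102 128 121  86  16  20  12  17  14  16  82  77  77  77
```

The rectified map shows two caps leaning tilted at the hopper's front (x about -0.12, y ±0.035). The two upright caps seen over the rear wall sit at about x = -0.05 and z = 0.08. That makes four, all inside, and the gripper is clear.

Run:
```python
from h import *
o=bot.get_obs();print(o["time"],o["wrist_force"])
print(bot.job_done())
```

```text
30.2 [-0.13626729 -0.10510353 -0.3374149 ]
the job is handed in; nothing more can be done
None
```

Job handed in at 30.2 s: the tote is tipped about 70° on its stop with its axle in both slots, and I count all four caps in the hopper; the two rear ones I placed only from the scene picture, and no verdict was returned.

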